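Blow out, close and tray the turned boxes

ROBOT

A 7-joint arm with a two-finger parallel gripper is mounted at the origin on the work surface. World frame = base frame: x ahead of the robot, y to its left, z up, the work surface at z = 0. Lengths are in mm, angles in rad, forces in N, time in s.
With the tool pointing down it reaches from about 400 to 875 mm from the base axis. Payload 4.4 kg.
Tool frame: the origin (TCP) lies midway between the tips of the shut fingers; the grasp point (between the pads) lies 19 mm behind it; z points along the fingers, y is the line along which they close (so a half turn about z gives the same grasp; the last joint's range is limited). The gripper opens to 85 mm and grips with 20 to 120 N. Pads are 22 mm wide; open, the fingers measure 114 mm over their backs; the gripper's body (76 mm by 85 mm) begins 54 mm behind the grasp point. The pads swing forward as they close: fully open they stand 13 mm farther back than shut.
Start: joints at [-1.38, 0.628, 0.038, 1.517, -0.027, 0.996, -0.02], TCP at [165.066, 628.706, 231.313] pointing down, gripper open.
Joint ranges: [-3.06, 3.06], [-0.37, 2.12], [-1.25, 1.32], [0.18, 2.47], [-1.1, 4.24], [0.23, 1.98], [-2.94, 2.94]. Speed limits (rad/s): [2.57, 2.57, 3.14, 3.14, 3.14, 3.14, 3.14].

INTERFACE

Orientations are given as [roll, pitch, yaw] about the fixed x, y, z axes, in that order (R = Rz(yaw) Ry(pitch) Rx(roll)).
In Python, from cell import ctrl gives the robot as it stands.
- The arm moves only by the shell command python3 -m crank 'ROWS' [OPENING]. ROWS is JSON, a list that holds one entry, the list of rows, each a list of 4 numbers: the shift along the tool's x, y, z normalised to -1 to 1, where 1 is 2.5 cm, then the turn about the tool's z normalised to -1 to 1, where 1 is 0.08 rad. In form: [[[dx, dy, dz, turn], ...]]. A call has 1 to 12 rows; each row shifts and turns the commanded pose from where the row before left it, along the tool's axes as they then stand; what a row does not reach is not made up. A row lasts 1/12 s, in which the tool goes at most 41.7 mm and 7.16 degrees, less where a joint would pass 70% of its speed; a pose out of reach is approached as far as the arm can. A call with a number of a shift or a turn outside -1 to 1 is refused whole. A call with a gripper value outside its range is refused whole. OPENING is the closure, from -1 (fully open) to 1 (shut), set as the call begins (- or left out, the last holds). The fingers move at their own pace and stop on an object; the grip force is fixed at half the most. Time passes only in rows, so rows that do not move let the fingers close. It gives the time, the measured TCP pose, the force, the opening and the grip force at its end, in the units of the state.
- ctrl.read_state(): the state, without advancing time (a new reading comes with each control period).
- ctrl.get_image(name): name is "side" or "top" or "wrist"; returns a dict with "img" (384x512x3 uint8, red, green, blue), "intrinsics" (3x3 intrinsics, pixels), "dist" ([k1, k2, p1, p2, k3] as OpenCV has them; the pictures are not rectified), "extrinsics" (4x4, takes a point from camera to world coordinates). Camera axes: x right, y up, looking along -z (the intrinsics and any distortion apply to the point x, -y, -z); pixel columns grow to the right and rows downward; lengths in mm; the calibration is good to about 2 mm. A picture is of the moment at which its call begins. There is no depth.
- ctrl.finish_job(): hands the job in; it is judged then, once.
Trained networks look in the newest picture that a camera, given by its name, has taken for a name from the list of things; names that differ only in an ending like _2 or _b are one class to them, and where a whole thing is asked for, a point or a joint stands for the part that bears it (a point fixed in the world has none). Each returns a list of dicts, best first, with "confidence" (0 to 1); they miss things now and then, are a little off and sometimes report something else, mostly with a low value. They report only what shows in the picture. A call takes as long as a camera call. They do not tell look-alikes from the thing itself.
- ctrl.find_in(camera, target): "position" ([row, column] in pixels, amid what is visible of it).
- ctrl.trace(camera, target): "mask" (384x512 bool, what is visible of it) and "position" ([row, column] in pixels, amid what is visible of it).
- ctrl.place_of(camera, target): "position" ([row, column] in pixels: a listed point, or the origin of a listed thing).
The state is a dict: "clock": time; "qpos": joint angles; "qd": joint speeds; "tau": joint torques, N m; "eef_pos": TCP position; "tool_rot": TCP orientation; "force": force on the tool from outside, world axes, zero at the start; "torque": the same for the moment, N m; "width": finger opening in mm; "gripper_force": force on a finger pad.
Only numpy, scipy, OpenCV 4.12 (cv2) and the standard library are available. Lean on these libraries where they do the work, as an engineer would, in place of code of your own. Each camera call takes 0.05 s, during which the arm holds its last target. There are 200 camera calls.

TASK

Take the open turned boxes out of the tray and stand them all upright on the black rubber mat; with all of them there and the lids still lying on the bench, blow the sanding dust out by pressing the cap of the clamped air canister fully down for a moment and letting it spring back up. Then close each box with the lid of its own size, pushed fully home, and stand the closed boxes upright in the tray again. There are two or three boxes but always three lids, so one lid may be spare; leave the other things on the bench where they are.

Things in the scene. Friction and masses are not known exactly. Their poses are not given: they have to be found in the camera images.
- station: the blow-off place, fixed to the bench: a flat black rubber mat, 150 mm along its x by 330 mm along its y and 3 mm thick, origin under the mat's centre. Beyond its +y end, in a steel clamp, stands an aluminium air canister 64 mm across with its axis at x = 0, y = +225 mm, its nozzle pointing along -y over the mat. The clamp post stands on the canister's +x side and is 130 mm high.
- cap_top (a point): centre of the flat top of the grey sprung cap on the canister, cap 36 mm across, 206 mm above the bench when up; it is pressed straight down, and has clear space above and around it
- cap (a joint): travel of the sprung cap in m: 0 up, 0.008 fully down on its stop; about 2.5 N starts it and about 7 N holds it fully down; it springs back when let go
- tray: shallow grey-painted tray fixed to the bench, outside 150 mm along its x by 350 mm along its y, walls 7 mm thick and 18 mm high over the bench; origin on the bench under its centre; the inner floor is 7 mm above the bench
- box_small: the small turned dark wooden box: an open round pot, 46 mm outside diameter with straight sides (foot 2 mm narrower), 70 mm high, walls 5 mm thick, mouth 36 mm; origin at the centre of its underside, z up; about 0.1 kg. It starts upright and open in the tray, or is absent
- lid_small: the lid of the small box: a turned dark wooden disc 44 mm across, with a 31 mm plug, 6 mm deep, under it that drops into the box's mouth, and an upright round knob on top, 20 mm thick. Origin at the centre of the plug's underside, z up: disc from 6 to 14 mm, knob from 14 to 40 mm above it. When home on its box the origin is 64 mm above the box's origin. It starts knob up on the bench
- box_medium: the medium turned dark wooden box: an open round pot, 56 mm outside diameter with straight sides (foot 2 mm narrower), 65 mm high, walls 5 mm thick, mouth 46 mm; origin at the centre of its underside, z up; about 0.1 kg. It starts upright and open in the tray, or is absent
- lid_medium: the lid of the medium box: a turned dark wooden disc 54 mm across, with a 41 mm plug, 6 mm deep, under it that drops into the box's mouth, and an upright round knob on top, 20 mm thick. Origin at the centre of the plug's underside, z up: disc from 6 to 14 mm, knob from 14 to 40 mm above it. When home on its box the origin is 59 mm above the box's origin. It starts knob up on the bench
- box_large: the large turned dark wooden box: an open round pot, 66 mm outside diameter with straight sides (foot 2 mm narrower), 60 mm high, walls 5 mm thick, mouth 56 mm; origin at the centre of its underside, z up; about 0.1 kg. It starts upright and open in the tray, or is absent
- lid_large: the lid of the large box: a turned dark wooden disc 64 mm across, with a 51 mm plug, 6 mm deep, under it that drops into the box's mouth, and an upright round knob on top, 20 mm thick. Origin at the centre of the plug's underside, z up: disc from 6 to 14 mm, knob from 14 to 40 mm above it. When home on its box the origin is 54 mm above the box's origin. It starts knob up on the bench
- wax_tin: a closed round steel tin, 68 mm across, 36 mm high; origin at its underside; it does not belong to the job
- sanding_block: a cork sanding block, 100 x 60 x 32 mm, long side along its x; origin at its underside; it does not belong to the job
- tape_roll: a roll of paper tape standing on its flat side, 90 mm across, 45 mm high; origin at its underside; it does not belong to the job
- gouge: a lathe gouge lying along its x, 400 mm long (from x -160 mm, wooden handle 28 mm thick, to x +240 mm, steel); origin at its underside; it does not belong to the job
- chuck_key: a steel T-shaped chuck key lying flat, 100 x 100 mm, 12 mm thick; origin at its underside; it does not belong to the job
- blank: a pale wood blank, 70 x 160 x 65 mm; origin at its underside; it does not belong to the job
- glue: a white glue bottle, 60 mm across, 170 mm high; origin at its underside; it does not belong to the job
Mind the look-alikes: they are no part of the job. What is shaped like the box_large but blue is not meant.

How it is judged:
By the outcome, as a careful person would: the job done as asked, in the order asked, and still so for the second after the job is handed in, with the robot touching nothing.
Of box_small, box_medium, box_large only 2 to 3 are there at a start; the rules pass over those that are not, and their reading is None.
At some moment in a run one of box_small, box_medium, box_large may be knocked a few centimetres aside while the robot is not near it.
It also fails if it takes over 210 s, if anything falls off the work surface, if the arm or the gripper's body presses on something with over 40 N, if the wrist force passes 120 N, or if a joint passes its speed limit or range.

## Working session

There is one attempt and no reset: what is moved stays moved. The work goes in short steps, Python scripts to look and compute and a shell command to move; the robot and the scene stay as the last step left them, time stands still between calls to the robot, and variables do not carry over. Pictures are saved under pics/ and viewed, at most 14 in all, crops included, and the job is handed in when it is done.

```bash
ls; mkdir -p pics; cat > h.py <<'E'
import numpy as np, cv2
from cell import ctrl
def pix(cam,im,p):
    "world->row,col"
    T=np.linalg.inv(im["extrinsics"]);c=T[:3,:3]@np.array(p,float)+T[:3,3]
    q=np.array([[c[0],-c[1],-c[2]]])
    u,_=cv2.projectPoints(q,np.zeros(3),np.zeros(3),np.array(im["intrinsics"],float),np.array(im["dist"],float))
    return u[0,0][::-1]
def ray(im,rc):
    u=cv2.undistortPoints(np.array([[[rc[1],rc[0]]]],float),np.array(im["intrinsics"],float),np.array(im["dist"],float))[0,0]
    E=np.array(im["extrinsics"]);d=E[:3,:3]@np.array([u[0],-u[1],-1.]);return E[:3,3],d/np.linalg.norm(d)
def onz(im,rc,z):
    o,d=ray(im,rc);return o+d*(z-o[2])/d[2]
def tri(rs):
    A=sum(np.eye(3)-np.outer(d,d) for o,d in rs);b=sum((np.eye(3)-np.outer(d,d))@o for o,d in rs)
    return np.linalg.solve(A,b)
def save(im,n,box=None,s=1):
    a=im["img"][:,:,::-1]
    if box: a=a[box[0]:box[1],box[2]:box[3]]
    cv2.imwrite(f"pics/{n}.png",cv2.resize(a,None,fx=s,fy=s,interpolation=cv2.INTER_CUBIC))
E
python3 - <<'E'
from h import *
I={c:ctrl.get_image(c) for c in("top","side")}
for c in I: save(I[c],c+"0",None,1.5)
print(I["top"]["extrinsics"],I["side"]["extrinsics"])
for t in "station cap_top tray box_small box_medium box_large lid_small lid_medium lid_large".split():
  for c in I:
    for r in ctrl.place_of(c,t)[:4]:
      z=206 if t=="cap_top" else 7 if "box" in t else 0
      print(t,c,np.round(r["position"]),round(r["confidence"],2),np.round(onz(I[c],r["position"],z)))
s=ctrl.read_state();print(s)
E
```

```text
pics
[[-1.28432497e-02  9.96444836e-01 -8.32630728e-02  3.88140466e+02]
 [-9.99857265e-01 -1.37120297e-02 -9.87069845e-03  5.34717071e+01]
 [-1.09773122e-02  8.31244164e-02  9.96478715e-01  1.56718014e+03]
 [ 0.00000000e+00  0.00000000e+00  0.00000000e+00  1.00000000e+00]] [[ 9.08926367e-01  2.49069466e-01 -3.34390881e-01  5.73168702e+01]
 [-4.16764926e-01  5.67016896e-01 -7.10491967e-01 -9.03253430e+02]
 [ 1.26434243e-02  7.85147273e-01  6.19180025e-01  9.74378563e+02]
 [ 0.00000000e+00  0.00000000e+00  0.00000000e+00  1.00000000e+00]]
station top [157. 250.] 0.8 [623.  66.   0.]
station top [197. 358.] 0.16 [ 478. -301.    0.]
station side [204. 287.] 0.6 [634.  87.   0.]
cap_top top [165. 172.] 0.46 [569. 302. 206.]
cap_top top [198. 354.] 0.46 [ 463. -244.  206.]
cap_top side [124. 247.] 0.58 [581. 298. 206.]
tray top [199. 351.] 0.8 [ 471. -278.    0.]
tray side [302. 296.] 0.65 [ 468. -282.    0.]
box_small top [197. 358.] 0.65 [ 477. -301.    7.]
box_small side [302. 302.] 0.56 [ 480. -292.    7.]
box_medium top [202. 327.] 0.83 [ 461. -195.    7.]
box_medium side [278. 274.] 
[... 599 characters left out ...]
 0.68 [457.  40.   0.]
{'clock': 1.0, 'qpos': array([-1.37982077,  0.62839037,  0.03853314,  1.51739033, -0.02697567,
        0.99630166, -0.01997826]), 'qd': array([ 0.00052992,  0.00194235, -0.00057853,  0.00110215,  0.00056909,
       -0.00071904,  0.00149144]), 'tau': array([ 7.13573299e-04, -5.63273048e+01,  1.22577533e+00, -1.93786186e+01,
        1.08079184e-02,  1.51096072e-03,  1.10664527e-05]), 'eef_pos': array([165.08031993, 628.70867146, 231.32338555]), 'tool_rot': array([3.14156316e+00, 2.39062784e-06, 2.88480046e+00]), 'force': array([-0.30856374, -0.15483109,  0.88177716]), 'torque': array([0.04151126, 0.03347661, 0.00421232]), 'gripper_force': 0.0, 'width': 85.26102674616016}
```

View pics/top0.png

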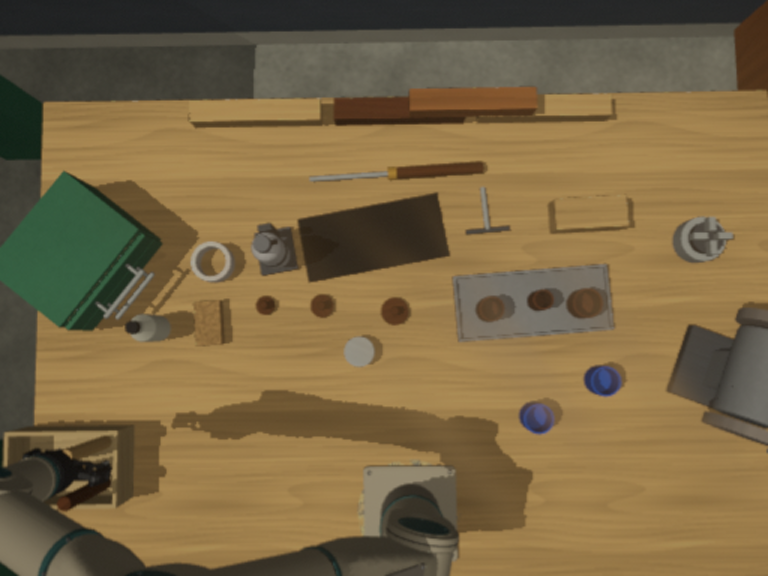

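View pics/side0.png

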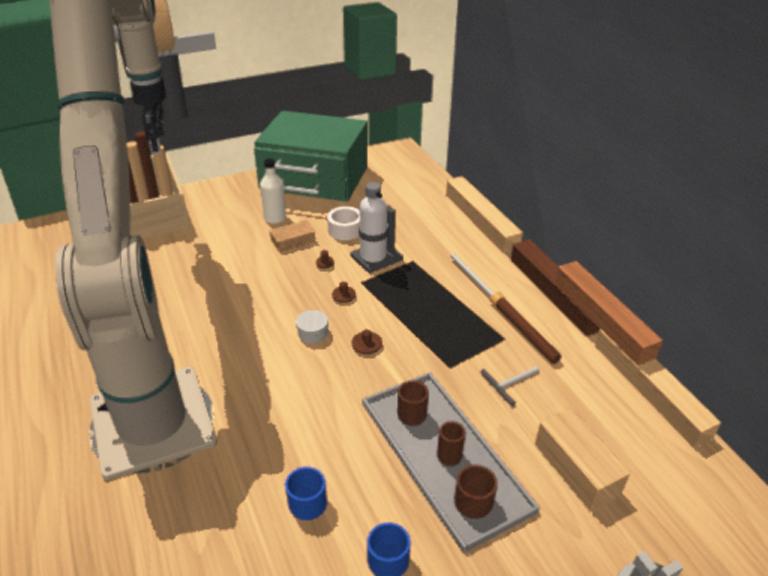

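The top picture (1.5×) shows the mat at (372,237), the canister at (268,243) and the lids at (265,305), (322,306) and (395,311). In the tray are the dark boxes: medium (490,308), small (540,299) and large (584,302). The blue pots at (602,380) and (536,417) are outside the tray.

Next I measure positions accurately by fitting silhouettes, and take one crop to confirm which box is which.

```bash
cat >> h.py <<'E'
from scipy.optimize import least_squares
D={"small":(46,70),"medium":(56,65),"large":(66,60)}
def model(t):
    k=t.split("_")[1]; d,h=D[k]
    if t[:3]=="box": return [(d/2-1,0),(d/2,5),(d/2,h)]
    return [(d/2-1,6),(d/2-1,14),(10,14),(10,40)]
A=np.linspace(0,2*np.pi,40)
def sil(im,t,x,y,z0):
    m=np.zeros((384*4,512*4),np.uint8);P=[(r,z) for r,z in model(t)]
    for (r1,z1),(r2,z2) in zip(P[:-1],P[1:]):
        pts=np.array([pix(0,im,(x+r*np.cos(a),y+r*np.sin(a),z0+z)) for r,z in((r1,z1),(r2,z2)) for a in A[::2]])
        cv2.fillConvexPoly(m,cv2.convexHull((pts[:,::-1]*4).astype(np.int32)),1)
    mm=cv2.moments(m,True);return np.array([mm["m01"]/mm["m00"],mm["m10"]/mm["m00"]])/4,mm["m00"]/16
def locate(t,z0,cams=("top","side"),near=None,rng=120,show=True):
    "fit xy from mask centroids"
    obs=[]
    for c in cams:
        im=ctrl.get_image(c)
        for r in ctrl.trace(c,t):
            m=r["mask"].astype(bool)
            if m.sum()<20: continue
            col=im["img"][m].mean(0)
            if "box" in t and col[2]>col[0]: continue   # blue look-alike
            ce=np.argwhere(m).mean(0); p=onz(im,ce,z0+25)
            if near is not None and np.hypot(*(p[:2]-near))>rng: continue
            obs.append((c,im,ce,m.sum(),r["confidence"]));break
    if not obs: print(t,"none");return None
    x0=onz(obs[0][1],obs[0][2],z0+25)[:2]
    f=lambda v,o:np.concatenate([sil(q[1],t,v[0],v[1],z0)[0]-q[2] for q in o])
    sol=lambda o:least_squares(f,x0,args=(o,),diff_step=.005).x
    s=sol(obs)
    if show: print(t,np.round(s,1),[(q[0],np.round(sol([q]),0).tolist(),int(q[3]),int(sil(q[1],t,*s,z0)[1]),round(q[4],2)) for q in obs])
    return s
def rect(c,t,z):
    im=ctrl.get_image(c);m=ctrl.trace(c,t)[0]["mask"].astype(np.uint8)
    k=max(cv2.findContours(m,0,cv2.CHAIN_APPROX_NONE)[0],key=cv2.contourArea)[:,0]
    w=np.array([onz(im,(v,u),z)[:2] for u,v in k],np.float32);return cv2.minAreaRect(w)
E
python3 - <<'E'
from h import *
for t in D: locate("box_"+t,7); locate("lid_"+t,0)
for c in("top","side"): print(c,"tray",rect(c,"tray",16));print(c,"st",rect(c,"station",3))
I=[ctrl.get_image(c) for c in("top","side")]
R=[ray(i,ctrl.place_of(c,"cap_top")[0]["position"]) for c,i in zip(("top","side"),I)];print("cap",tri(R))
for c,i in zip(("top","side"),I):
  for r in ctrl.place_of(c,"cap_top")[:3]: print(c,r["position"],r["confidence"],onz(i,r["position"],206))
a=[cv2.resize(cv2.cvtColor(I[0]["img"],cv2.COLOR_RGB2BGR)[165:300,290:420],(520,540)),]
cv2.imwrite("pics/crop1.png",a[0])
E
```

```text
box_small [ 469.6 -294.3] [('top', [466.0, -295.0], 181, 216, 0.47), ('side', [472.0, -293.0], 530, 501, 0.97)]
lid_small [466.6 320.8] [('top', [465.0, 321.0], 132, 138, 0.48), ('side', [468.0, 322.0], 113, 117, 0.53)]
box_medium [ 449.8 -183.6] [('top', [447.0, -183.0], 242, 272, 0.67), ('side', [452.0, -184.0], 535, 568, 0.81)]
lid_medium [464. 192.] [('top', [461.0, 193.0], 213, 201, 0.74), ('side', [466.0, 192.0], 148, 175, 0.5)]
box_large [ 460.8 -394.4] [('top', [460.0, -394.0], 408, 409, 0.9), ('side', [462.0, -395.0], 831, 862, 0.91)]
lid_large [450.1  26.1] [('top', [449.0, 25.0], 238, 283, 0.74), ('side', [451.0, 27.0], 275, 280, 0.53)]
top tray ((463.70672607421875, -284.7476806640625), (151.1116485595703, 351.6285400390625), 3.8072917461395264)
top st ((618.4657592773438, 72.99950408935547), (155.8078155517578, 333.20074462890625), 9.990158081054688)
side tray ((462.6202392578125, -289.80596923828125), (157.65135192871094, 358.81024169921875), 3.606166124343872)
side st ((623.6492309570312, 72.9699478149414), (151.60061645507812, 332.07733154296875), 10.255867958068848)
cap [573.69147038 290.56704164 210.51093508]
top [164.1, 174.8] 0.43 [573.07162287 291.8195522  206.        ]
top [211.9, 143.4] 0.38 [430.59997316 385.56651138 206.        ]
side [123.9, 246.6] 0.52 [578.02576973 297.2666718  206.        ]
```

View pics/crop1.png

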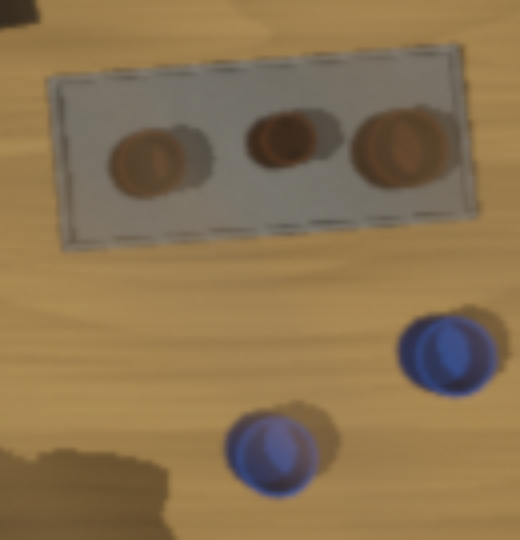

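The candidates for the large box are the brown one in the tray at crop (403,148) and the blue ones at (455,355) and (275,453). The brown box fits, because it is dark wood and in the tray. I'll turn the tool first so that tool x is world y and tool y is world x.

```bash
python3 -m crank '[[[0,0,0,1],[0,0,0,1],[0,0,0,1],[0,0,0,1],[0,0,0,1],[0,0,0,1],[0,0,0,1],[0,0,0,1]]]' -1; python3 -m crank '[[[0,0,0,1],[0,0,0,1],[0,0,0,1],[0,0,0,1],[0,0,0,1],[0,0,0,1],[0,0,0,1],[0,0,0,1],[0,0,0,0.42],[0,0,0,0]]]'
```

```text
clock: 3.57
eef_pos: [165.0, 628.7, 231.3]
tool_rot: [-3.142, -0.0, 2.241]
force: [-0.1, 0.7, -0.6]
width: 85.1
gripper_force: 0.0
clock: 4.4
eef_pos: [164.9, 628.8, 231.2]
tool_rot: [3.142, 0.0, 1.571]
force: [0.0, -0.3, 0.1]
width: 85.3
gripper_force: 0.0
```

```bash
python3 -m crank '[[[-1,1,0,0],[-1,1,0,0],[-1,1,0,0],[-1,1,0,0],[-1,1,0,0],[-1,1,0,0],[-1,1,0,0],[-1,1,0,0],[-1,1,0,0],[-1,1,0,0],[-1,1,0,0],[-1,0.4,0,0]]]'; python3 -m crank '[[[-1,0,0,0],[-1,0,0,0],[-1,0,0,0],[-1,0,0,0],[-1,0,0,0],[-1,0,0,0],[-1,0,0,0],[-1,0,0,0],[-1,0,0,0],[-1,0,0,0],[-1,0,0,0],[-1,0,0,0]]]';python3 -m crank '[[[-1,0,0,0],[-1,0,0,0],[-1,0,0,0],[-1,0,0,0],[-1,0,0.6,0],[-1,0,0.6,0],[-1,0,0.6,0],[-1,0,0.6,0],[-0.5,0,0,0],[0,0,0,0]]]'; python3 - <<'E'
from h import *
locate("box_medium",7,near=(450,-184)); locate("box_small",7,("side",),near=(470,-294)); locate("box_large",7,near=(461,-394))
im=ctrl.get_image("wrist");save(im,"w1");print(im["extrinsics"])
E
```

```text
clock: 5.4
eef_pos: [454.0, 326.9, 231.7]
tool_rot: [3.138, -0.0, 1.57]
force: [1.3, -1.1, -0.3]
width: 85.7
gripper_force: 0.0
clock: 6.4
eef_pos: [450.3, 27.7, 231.6]
tool_rot: [3.141, -0.0, 1.573]
force: [0.2, 0.3, 0.4]
width: 85.6
gripper_force: 0.0
clock: 7.23
eef_pos: [449.7, -187.3, 170.9]
tool_rot: [-3.141, 0.002, 1.567]
force: [-0.1, -0.8, 0.2]
width: 85.4
gripper_force: 0.0
box_medium [ 451.9 -183.4] [('side', [452.0, -183.0], 592, 567, 0.69)]
box_small [ 471.8 -294.5] [('side', [472.0, -294.0], 497, 501, 0.59)]
box_large [ 459.8 -396.9] [('top', [458.0, -400.0], 340, 411, 0.78), ('side', [461.0, -394.0], 838, 869, 0.96)]
[[ 9.99997320e-01 -2.20279889e-03 -7.12020206e-04  4.50799600e+02]
 [ 2.31372405e-03  9.61264525e-01  2.75617779e-01 -1.13647441e+02]
 [ 7.73092277e-05 -2.75618688e-01  9.61267046e-01  3.14162598e+02]
 [ 0.00000000e+00  0.00000000e+00  0.00000000e+00  1.00000000e+00]]
```

View pics/w1.png

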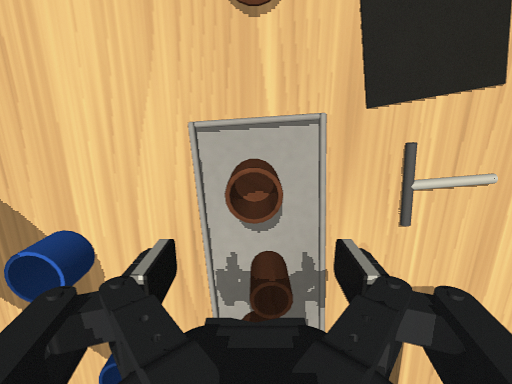

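The wrist view shows the medium box at (255,195) and the small one at (270,285), with the blue pot at (50,265) outside the tray. I'll use it as a third camera.

```bash
python3 - <<'E'
from h import *
locate("box_medium",7,("wrist",),near=(450,-184)); locate("lid_large",0,("wrist",),near=(450,26));locate("lid_large",0,near=(450,26))
s=ctrl.read_state();print(s["eef_pos"],s["tool_rot"])
E
```

```text
box_medium [ 449.5 -183.7] [('wrist', [450.0, -184.0], 2896, 3012, 0.9)]
lid_large none
lid_large [448.6  26. ] [('top', [448.0, 25.0], 291, 282, 0.62), ('side', [450.0, 28.0], 198, 281, 0.79)]
[ 450.3520535  -183.70930358  171.26117169] [-3.14147797e+00 -5.07181118e-05  1.57107232e+00]
```

```bash
python3 -m crank '[[[0,0,1,0],[0,0,1,0],[0,0,1,0],[0,0,1,0],[0,0,1,0],[0,0,0.7,0],[0,0,0,0]]]'; python3 -m crank '[[[0,0,0,0],[0,0,0,0],[0,0,0,0],[0,0,0,0],[0,0,0,0],[0,0,0,0],[0,0,0,0],[0,0,0,0]]]' 1; python3 -m crank '[[[0,0,-0.5,0],[0,0,-1,0],[0,0,-1,0],[0,0,-1,0],[0,0,-1,0],[0,0,-1,0]]]'
```

```text
clock: 8.77
eef_pos: [448.4, -183.0, 26.0]
tool_rot: [-3.136, -0.002, 1.571]
force: [-0.3, 0.4, -0.2]
width: 85.4
gripper_force: 0.0
clock: 9.43
eef_pos: [451.2, -184.1, 30.2]
tool_rot: [3.139, 0.001, 1.571]
force: [-0.8, -0.5, 7.1]
width: 54.3
gripper_force: 63.7
clock: 9.93
eef_pos: [450.3, -183.5, 168.2]
tool_rot: [3.141, 0.0, 1.571]
force: [0.4, 0.9, -1.9]
width: 54.2
gripper_force: 63.4
```

```bash
python3 -m crank '[[[0.97,0.45,0,0],[0.97,0.45,0,0],[0.97,0.45,0,0],[0.97,0.45,0,0],[0.97,0.45,0,0],[0.97,0.45,0,0],[0.97,0.45,0,0],[0.97,0.45,0,0],[0.97,0.45,0,0],[0.97,0.45,0,0],[0.97,0.45,0,0],[0.97,0.45,0,0]]]'; python3 -m crank '[[[0.97,0.45,0,0],[0.97,0.45,0,0],[0,0,0.5,0],[0,0,1,0],[0,0,1,0],[0,0,1,0],[0,0,1,0],[0,0,0.7,0],[0,0,0.2,0],[0,0,0.1,0],[0,0,0.1,0],[0,0,0,0]]]'
```

```text
clock: 10.93
eef_pos: [585.5, 109.0, 167.0]
tool_rot: [3.141, -0.0, 1.572]
force: [-0.2, 0.1, -1.4]
width: 54.6
gripper_force: 63.4
clock: 11.93
eef_pos: [608.5, 156.0, 27.3]
tool_rot: [3.14, -0.0, 1.571]
force: [0.2, -0.3, -0.2]
width: 54.3
gripper_force: 63.4
```

```bash
python3 -m crank '[[[0,0,0.04,0],[0,0,0,0]]]'; python3 -m crank '[[[0,0,0,0],[0,0,0,0],[0,0,0,0],[0,0,0,0],[0,0,-1,0],[0,0,-1,0],[0,0,-1,0],[0,0,-1,0],[0,0,-1,0],[0,0,-0.7,0]]]' -1;  python3 - <<'E'
from h import *
locate("box_medium",3,near=(607,156)); p=locate("box_small",7,near=(470,-294)); locate("box_large",7,near=(461,-394))
s=ctrl.read_state()["eef_pos"];print(s)
E
```

```text
clock: 12.1
eef_pos: [608.5, 156.1, 26.4]
tool_rot: [3.14, -0.001, 1.571]
force: [0.5, 0.4, -0.1]
width: 54.4
gripper_force: 63.5
clock: 12.93
eef_pos: [608.5, 155.8, 170.3]
tool_rot: [3.139, -0.001, 1.571]
force: [0.5, -0.4, -0.6]
width: 85.5
gripper_force: 0.0
box_medium [604.2 144.2] [('top', [600.0, 139.0], 55, 261, 0.46), ('side', [612.0, 157.0], 365, 389, 0.92)]
box_small [ 468.6 -296. ] [('top', [467.0, -295.0], 214, 218, 0.6), ('side', [469.0, -296.0], 509, 499, 0.85)]
box_large [ 460.9 -394.7] [('top', [458.0, -394.0], 385, 411, 0.75), ('side', [462.0, -395.0], 850, 865, 0.6)]
[607.48319622 155.71512729 167.13271337]
```

```bash
python3 -m crank '[[[-1,-0.31,0,0],[-1,-0.31,0,0],[-1,-0.31,0,0],[-1,-0.31,0,0],[-1,-0.31,0,0],[-1,-0.31,0,0],[-1,-0.31,0,0],[-1,-0.31,0,0],[-1,-0.31,0,0]]]';python3 -m crank '[[[-1,-0.31,0,0],[-1,-0.31,0,0],[-1,-0.31,0,0],[-1,-0.31,0,0],[-1,-0.31,0,0],[-1,-0.31,0,0],[-1,-0.31,0,0],[-1,-0.31,0,0],[-1,-0.3,0,0],[0,0,0,0],[0,0,0,0]]]'; python3 - <<'E'
from h import *
locate("box_small",7,("wrist",),near=(470,-294))
s=ctrl.read_state()["eef_pos"];print(s)
locate("box_medium",3,("top","side"),near=(607,156))
E
```

```text
clock: 14.28
eef_pos: [537.6, -70.3, 167.7]
tool_rot: [-3.142, 0.0, 1.571]
force: [0.9, -0.7, -0.2]
width: 85.5
gripper_force: 0.0
clock: 15.2
eef_pos: [467.7, -296.1, 167.8]
tool_rot: [-3.141, 0.001, 1.567]
force: [0.7, 0.2, 0.3]
width: 85.7
gripper_force: 0.0
box_small [ 467.6 -295.6] [('wrist', [468.0, -296.0], 2290, 2319, 0.87)]
[ 468.8926943  -293.16806544  167.52882453]
box_medium [609.5 156.1] [('top', [607.0, 156.0], 247, 263, 0.59), ('side', [612.0, 158.0], 352, 385, 0.81)]
```

```bash
python3 -m crank '[[[-0.08,0,1,0],[0,0,1,0],[0,0,1,0],[0,0,1,0],[0,0,1,0],[0,0,0.54,0],[0,0,0,0]]]'; python3 -m crank '[[[0,0,0,0],[0,0,0,0],[0,0,0,0],[0,0,0,0],[0,0,0,0],[0,0,0,0],[0,0,0,0],[0,0,0,0],[0,0,0,0]]]' 1; python3 -m crank '[[[0,0,-0.5,0],[0,0,-1,0],[0,0,-1,0],[0,0,-1,0],[0,0,-1,0],[0,0,-1,0]]]'
```

```text
clock: 16.08
eef_pos: [467.2, -294.1, 26.4]
tool_rot: [-3.137, -0.003, 1.572]
force: [-0.8, 0.3, 0.3]
width: 85.3
gripper_force: 0.0
clock: 16.83
eef_pos: [469.6, -296.6, 30.9]
tool_rot: [3.139, 0.001, 1.571]
force: [-0.4, 1.0, 6.7]
width: 44.8
gripper_force: 61.2
clock: 17.33
eef_pos: [468.6, -296.0, 168.7]
tool_rot: [3.141, 0.0, 1.571]
force: [1.1, 1.0, -1.7]
width: 45.1
gripper_force: 61.3
```

```bash
python3 -m crank '[[[0.95,0.41,0,0],[0.95,0.41,0,0],[0.95,0.41,0,0],[0.95,0.41,0,0],[0.95,0.41,0,0],[0.95,0.41,0,0],[0.95,0.41,0,0],[0.95,0.41,0,0],[0.95,0.41,0,0],[0.95,0.41,0,0],[0.95,0.41,0,0],[0.95,0.41,0,0]]]'; python3 -m crank '[[[0.95,0.41,0,0],[0.95,0.41,0,0],[0.95,0.41,0,0],[0,0,1,0],[0,0,1,0],[0,0,1,0],[0,0,1,0],[0,0,1,0],[0,0,0.3,0],[0,0,0.2,0],[0,0,0,0],[0,0,0,0]]]'
```

```text
clock: 18.33
eef_pos: [592.0, -9.7, 167.6]
tool_rot: [3.141, -0.0, 1.571]
force: [-1.0, -0.7, -1.3]
width: 44.8
gripper_force: 61.3
clock: 19.33
eef_pos: [623.3, 60.1, 30.6]
tool_rot: [3.139, -0.0, 1.571]
force: [-0.4, 0.0, -0.4]
width: 44.9
gripper_force: 61.4
```

```bash
python3 -m crank '[[[0,0,0.1,0],[0,0,0.05,0],[0,0,0,0]]]'; python3 -m crank '[[[0,0,0,0],[0,0,0,0],[0,0,0,0],[0,0,0,0],[0,0,-1,0],[0,0,-1,0],[0,0,-1,0],[0,0,-1,0],[0,0,-1,0],[0,0,-0.7,0],[0,0,0,0]]]' -1;  python3 - <<'E'
from h import *
locate("box_medium",3,near=(607,156)); p=locate("box_small",3,near=(623,62)); locate("box_large",7,near=(461,-394))
s=ctrl.read_state()["eef_pos"];print(s)
E
```

```text
clock: 19.58
eef_pos: [623.3, 60.2, 26.9]
tool_rot: [3.139, -0.0, 1.571]
force: [-1.0, -0.2, 4.3]
width: 45.3
gripper_force: 61.7
clock: 20.5
eef_pos: [624.8, 59.9, 172.1]
tool_rot: [3.134, -0.001, 1.571]
force: [0.6, -0.1, 0.5]
width: 85.0
gripper_force: 0.0
box_medium [613.3 165.5] [('top', [612.0, 169.0], 115, 264, 0.51), ('side', [613.0, 158.0], 357, 381, 0.84)]
box_small [625.1  59.4] [('side', [625.0, 59.0], 328, 338, 0.67)]
box_large [ 460.5 -394.6] [('top', [459.0, -395.0], 411, 411, 0.57), ('side', [462.0, -394.0], 836, 865, 0.59)]
[622.12681384  60.09630822 167.66783948]
```

```bash
python3 -m crank '[[[-0.96,-0.34,0,0],[-0.96,-0.34,0,0],[-0.96,-0.34,0,0],[-0.96,-0.34,0,0],[-0.96,-0.34,0,0],[-0.96,-0.34,0,0],[-0.96,-0.34,0,0],[-0.96,-0.34,0,0],[-0.96,-0.34,0,0],[-0.96,-0.34,0,0]]]';python3 -m crank '[[[-0.96,-0.34,0,0],[-0.96,-0.34,0,0],[-0.96,-0.34,0,0],[-0.96,-0.34,0,0],[-0.96,-0.34,0,0],[-0.96,-0.34,0,0],[-0.96,-0.34,0,0],[-0.96,-0.34,0,0],[-0.91,-0.34,0,0],[0,0,0,0],[0,0,0,0]]]'; python3 - <<'E'
from h import *
locate("box_large",7,("wrist",),near=(460,-394))
s=ctrl.read_state()["eef_pos"];print(s)
E
```

```text
clock: 21.93
eef_pos: [536.9, -181.0, 168.1]
tool_rot: [3.141, 0.0, 1.571]
force: [-0.0, -0.9, -0.7]
width: 85.2
gripper_force: 0.0
clock: 22.85
eef_pos: [459.7, -396.5, 168.0]
tool_rot: [-3.141, 0.001, 1.568]
force: [0.4, 0.6, 0.1]
width: 85.7
gripper_force: 0.0
box_large [ 459.6 -394.4] [('wrist', [460.0, -394.0], 3886, 3961, 0.72)]
[ 461.36013086 -393.65801362  167.78038947]
```

```bash
python3 -m crank '[[[0,-0.05,1,0],[0,0,1,0],[0,0,1,0],[0,0,1,0],[0,0,1,0],[0,0,0.56,0],[0,0,0,0]]]'; python3 -m crank '[[[0,0,0,0],[0,0,0,0],[0,0,0,0],[0,0,0,0],[0,0,0,0],[0,0,0,0],[0,0,0,0]]]' 1; python3 -m crank '[[[0,0,-0.5,0],[0,0,-1,0],[0,0,-1,0],[0,0,-1,0],[0,0,-1,0],[0,0,-1,0]]]'
```

```text
clock: 23.53
eef_pos: [459.0, -391.1, 25.8]
tool_rot: [-3.137, -0.005, 1.574]
force: [-1.0, 0.8, 0.4]
width: 85.0
gripper_force: 0.0
clock: 24.12
eef_pos: [460.7, -395.0, 30.4]
tool_rot: [3.14, 0.001, 1.572]
force: [-0.4, 0.6, 5.9]
width: 65.7
gripper_force: 67.3
clock: 24.62
eef_pos: [459.2, -394.5, 168.4]
tool_rot: [-3.141, -0.0, 1.571]
force: [0.5, -0.4, -2.3]
width: 65.4
gripper_force: 67.1
```

```bash
python3 -m crank '[[[0.97,0.48,0,0],[0.97,0.48,0,0],[0.97,0.48,0,0],[0.97,0.48,0,0],[0.97,0.48,0,0],[0.97,0.48,0,0],[0.97,0.48,0,0],[0.97,0.48,0,0],[0.97,0.48,0,0],[0.97,0.48,0,0],[0.97,0.48,0,0],[0.97,0.48,0,0]]]'; python3 -m crank '[[[0.97,0.48,0,0],[0.97,0.48,0,0],[0.97,0.48,0,0],[0,0,1,0],[0,0,1,0],[0,0,1,0],[0,0,1,0],[0,0,1,0],[0,0,0.3,0],[0,0,0.2,0],[0,0,0.1,0],[0,0,0.05,0]]]'
```

```text
clock: 25.62
eef_pos: [603.7, -102.4, 167.2]
tool_rot: [-3.141, -0.0, 1.571]
force: [0.3, 0.1, -1.9]
width: 66.0
gripper_force: 67.1
clock: 26.62
eef_pos: [640.4, -31.1, 26.4]
tool_rot: [3.14, 0.0, 1.571]
force: [-2.0, -0.7, 6.2]
width: 65.0
gripper_force: 68.0
```

```bash
python3 -m crank '[[[0,0,0,0],[0,0,0,0],[0,0,0,0],[0,0,0,0],[0,0,-1,0],[0,0,-1,0],[0,0,-1,0],[0,0,-1,0],[0,0,-1,0],[0,0,-1,0],[0,0,-1,0],[0,0,-0.7,0]]]' -1;  python3 - <<'E'
from h import *
locate("box_medium",3,near=(607,156)); p=locate("box_small",3,near=(623,62)); locate("box_large",3,near=(640,-30))
s=ctrl.read_state()["eef_pos"];print(s)
E
```

```text
clock: 27.62
eef_pos: [640.4, -31.1, 220.8]
tool_rot: [3.138, 0.0, 1.571]
force: [0.9, -0.2, -0.2]
width: 85.5
gripper_force: 0.0
box_medium [609.  155.1] [('top', [607.0, 155.0], 286, 263, 0.75), ('side', [612.0, 158.0], 361, 385, 0.66)]
box_small [625.   62.6] [('top', [623.0, 63.0], 155, 187, 0.74), ('side', [628.0, 63.0], 320, 337, 0.89)]
box_large [644.2 -31.1] [('side', [644.0, -31.0], 529, 536, 0.95)]
[639.29034364 -30.87371174 217.11067275]
```

```bash
python3 -m crank '[[[0,-0.18,-0.7,0],[1,-0.18,-0.6,0],[1,-0.18,0,0],[1,-0.18,0,0],[1,-0.18,0,0],[1,-0.18,0,0],[1,-0.18,0,0],[1,-0.18,0,0],[1,-0.18,0,0],[1,-0.18,0,0],[1,-0.18,0,0],[1,-0.18,0,0]]]' 1; python3 - <<'E'
from h import *
s=ctrl.read_state()["eef_pos"];print(s)
im=ctrl.get_image("wrist")
for r in ctrl.place_of("wrist","cap_top"): print(r, onz(im,r["position"],206))
save(im,"w2")
E
```

```text
clock: 29.22
eef_pos: [585.1, 245.3, 250.1]
tool_rot: [-3.141, 0.0, 1.571]
force: [1.1, -0.1, -0.4]
width: -0.0
gripper_force: 0.0
[585.08983404 245.27985593 250.11356072]
{'position': [145.9, 251.9], 'confidence': 0.67} [583.2593191  296.78585143 206.        ]
```

View pics/w2.png

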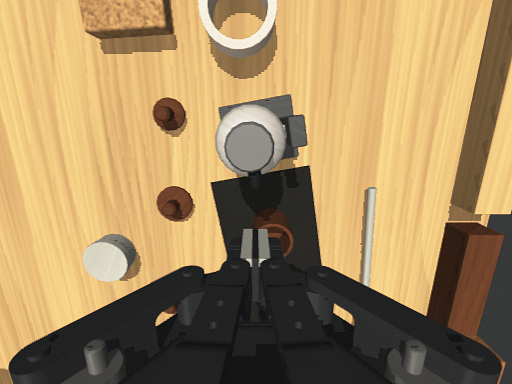

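The wrist view shows the grey cap at (250,146), so it stands at about (583,296). The lids are on the bench at (168,115) and (175,204).

```bash
python3 -m crank '[[[1,-0.08,0,0],[1,0,0,0],[0,0,0.8,0],[0,0,0.8,0],[0,0,0,0]]]';  python3 -m crank '[[[0,0,0.2,0],[0,0,0.2,0],[0,0,0.1,0],[0,0,0,0],[0,0,0,0]]]'
```

```text
clock: 29.73
eef_pos: [581.3, 293.7, 206.6]
tool_rot: [-3.136, 0.003, 1.572]
force: [-0.0, 0.6, 0.0]
width: -0.1
gripper_force: 0.0
clock: 30.15
eef_pos: [583.8, 293.5, 199.3]
tool_rot: [3.141, -0.001, 1.57]
force: [-2.8, -0.4, 7.1]
width: 0.0
gripper_force: 3.2
```

```bash
python3 -m crank '[[[0,0,0.16,0],[0,0,0.1,0],[0,0,0,0],[0,0,0,0]]]'
```

```text
clock: 30.48
eef_pos: [584.2, 293.6, 197.8]
tool_rot: [3.139, -0.003, 1.57]
force: [-11.4, -3.3, 30.9]
width: 0.1
gripper_force: 15.8
```

```bash
python3 -m crank '[[[0,0,-0.5,0],[0,0,-1,0],[0,0,-0.9,0],[0,0,0,0]]]'; python3 -m crank '[[[0,-1,0,0],[0,-1,0,0],[0,-1,0,0],[0,-1,0.5,0],[0,-0.6,1,0],[0,0,1,0],[0,0,0,0],[0,0,0,0]]]' 0; python3 - <<'E'
from h import *
s=ctrl.read_state()["eef_pos"];print(s)
locate("lid_small",0,("top","side","wrist"),near=(467,321))
locate("lid_medium",0,("top","side"),near=(464,192))
locate("box_medium",3,("top","side"),near=(607,156)); p=locate("box_small",3,("top","side"),near=(623,62)); locate("box_large",3,("top","side"),near=(640,-30))
E
```

```text
clock: 30.82
eef_pos: [586.9, 294.3, 257.0]
tool_rot: [3.132, -0.004, 1.57]
force: [1.2, -1.1, 0.8]
width: 0.0
gripper_force: 0.0
clock: 31.48
eef_pos: [468.5, 293.6, 188.6]
tool_rot: [-3.141, 0.001, 1.571]
force: [0.6, -0.3, 1.0]
width: 42.6
gripper_force: 0.0
[468.51339197 293.55235549 188.56671608]
lid_small [466.7 321.3] [('side', [468.0, 321.0], 87, 117, 0.41), ('wrist', [466.0, 321.0], 1008, 1075, 0.96)]
lid_medium [464.7 192.1] [('top', [463.0, 193.0], 179, 202, 0.76), ('side', [466.0, 191.0], 161, 177, 0.73)]
box_medium [609.  155.1] [('top', [607.0, 156.0], 262, 263, 0.73), ('side', [611.0, 155.0], 341, 385, 0.57)]
box_small [624.8  60. ] [('top', [622.0, 60.0], 177, 188, 0.55), ('side', [628.0, 62.0], 323, 337, 0.71)]
box_large [641.  -32.9] [('top', [638.0, -32.0], 308, 354, 0.69), ('side', [644.0, -32.0], 490, 539, 0.83)]
```

```bash
python3 -m crank '[[[0.6,-0.08,1,0],[0.5,0,1,0],[0,0,1,0],[0,0,1,0],[0,0,1,0],[0,0,1,0],[0,0,0.5,0],[0,0,0.3,0],[0,0,0,0],[0,0,0,0]]]'; python3 -m crank '[[[0,0,0,0],[0,0,0,0],[0,0,0,0],[0,0,0,0],[0,0,0,0],[0,0,0,0]]]' 1; python3 -m crank '[[[0,0,-0.5,0],[0,0,-1,0],[0,0,-1,0],[0,0,-1,0],[0,0,-1,0],[0,0,-1,0],[0,0,0,0],[0,0,0,0]]]'
```

```text
clock: 33.42
eef_pos: [467.0, 321.7, 19.4]
tool_rot: [3.141, -0.0, 1.571]
force: [-0.5, -0.3, 0.3]
width: 42.6
gripper_force: 0.0
clock: 33.92
eef_pos: [467.3, 322.2, 20.3]
tool_rot: [3.14, -0.002, 1.571]
force: [-0.4, -0.2, 6.8]
width: 17.8
gripper_force: 58.8
clock: 34.58
eef_pos: [467.2, 322.2, 158.5]
tool_rot: [3.139, -0.003, 1.571]
force: [0.6, -0.0, -0.1]
width: 17.6
gripper_force: 58.8
```

```bash
python3 -m crank '[[[-1,0,0,0],[-1,0,0,0],[-1,0,0,0],[-1,0,0,0],[-1,0.78,0,0],[-1,0.78,0,0],[-1,0.78,0,0],[-1,0.78,0,0],[-1,0.78,0,0],[-1,0.78,0,0],[-1,0.78,0,0],[-1,0.78,0,0]]]'; python3 -m crank '[[[-0.4,0,0,0],[0,0,0,0],[0,0,0,0],[0,0,0,0]]]'; cat >> h.py <<'E'
def tcp(n=6):
    "averaged TCP"
    a=[]
    for _ in range(n): ctrl.get_image("top");a.append(ctrl.read_state()["eef_pos"])
    return np.mean(a,0),np.std(a,0)
E
python3 - <<'E'
from h import *
print(tcp())
locate("box_small",3,("wrist",),near=(624,60)); locate("box_small",3,("wrist",),near=(624,60)); locate("box_medium",3,("wrist",),near=(608,155))
save(ctrl.get_image("wrist"),"w3")
E
```

```text
clock: 35.58
eef_pos: [622.3, 20.4, 155.3]
tool_rot: [-3.139, -0.0, 1.571]
force: [0.1, 0.3, 0.1]
width: 17.3
gripper_force: 58.8
clock: 35.92
eef_pos: [621.2, 13.9, 155.6]
tool_rot: [-3.139, -0.002, 1.573]
force: [0.9, 0.3, -0.2]
width: 17.6
gripper_force: 58.8
(array([621.93367519,  13.57725933, 156.15559038]), array([0.32339504, 0.53803837, 0.21551059]))
box_small [623.5  61.2] [('wrist', [624.0, 61.0], 2254, 2388, 0.73)]
box_small [623.   61.4] [('wrist', [623.0, 61.0], 2272, 2395, 0.87)]
box_medium [608.3 156.8] [('wrist', [608.0, 157.0], 4133, 4138, 0.9)]
```

View pics/w3.png

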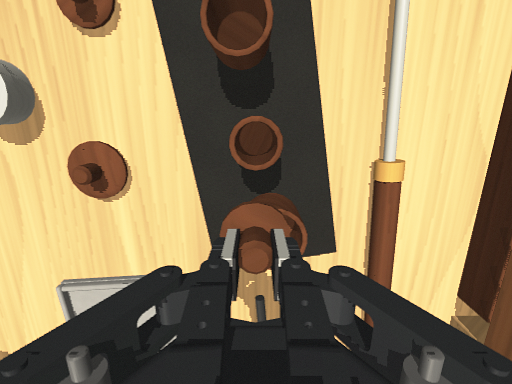

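The picture shows the lid held level at (258,238), the small box at (256,142) and the medium box at (237,30). Moving over the small box.

```bash
python3 -m crank '[[[1,0.06,0,0],[0.9,0,0,0],[0,0,1,0],[0,0,1,0],[0,0,0.2,0],[0,0,0,0],[0,0,0,0]]]'; python3 - <<'E'
from h import *
print(tcp())
E
python3 -m crank '[[[0,0,0.15,0],[0,0,0.1,0],[0,0,0.1,0],[0,0,0.1,0],[0,0,0,0]]]'
```

```text
clock: 37.15
eef_pos: [624.4, 58.5, 101.8]
tool_rot: [3.141, 0.0, 1.57]
force: [-0.3, 0.1, 0.2]
width: 17.8
gripper_force: 58.8
(array([624.98421624,  58.72145117, 102.59539426]), array([0.18626852, 0.1957545 , 0.18234375]))
clock: 37.87
eef_pos: [623.5, 59.3, 89.2]
tool_rot: [-3.14, -0.0, 1.571]
force: [-0.6, 0.1, 0.3]
width: 17.8
gripper_force: 58.9
```

```bash
python3 -m crank '[[[0,0,0.08,0],[0,0,0.08,0],[0,0,0,0],[0,0,0,0]]]'
```

```text
clock: 38.2
eef_pos: [624.5, 59.5, 87.4]
tool_rot: [3.14, -0.001, 1.571]
force: [-1.9, 1.0, 8.6]
width: 17.2
gripper_force: 59.9
```

```bash
python3 -m crank '[[[0,0,0.04,0],[0,0,0,0]]]';python3 -m crank '[[[0,0,0,0],[0,0,0,0],[0,0,0,0],[0,0,-1,0],[0,0,-1,0],[0,0,-1,0],[0,-1,-0.5,0],[0,-1,0,0],[0,-1,0,0],[0,-1,0,0],[0,-1,0,0],[0,-1,0,0]]]' 0; python3 -m crank '[[[1,-0.4,0,0],[1,0,0,0],[1,0,0,0],[1,0,0,0],[0.4,0,0,0],[0,0,0,0],[0,0,0,0]]]'; python3 - <<'E'
from h import *
print(tcp())
locate("lid_small",67,("top","side"),near=(624,60))
locate("lid_medium",0,("top","side","wrist"),near=(464,192))
save(ctrl.get_image("side"),"s4",(170,290,230,370),4)
E
```

```text
clock: 38.37
eef_pos: [624.7, 59.5, 87.4]
tool_rot: [3.14, -0.001, 1.571]
force: [-5.0, 0.1, 14.5]
width: 17.3
gripper_force: 60.6
clock: 39.37
eef_pos: [472.7, 58.9, 172.4]
tool_rot: [-3.141, 0.0, 1.571]
force: [-1.1, 0.1, -0.1]
width: 42.8
gripper_force: 0.0
clock: 39.95
eef_pos: [463.9, 168.3, 172.3]
tool_rot: [-3.141, 0.001, 1.572]
force: [-0.1, -0.5, 0.5]
width: 42.4
gripper_force: 0.0
(array([464.08572803, 167.33854396, 172.54910641]), array([0.0737297 , 0.26830812, 0.080087  ]))
lid_small none
lid_medium [463.6 192.1] [('side', [466.0, 191.0], 171, 176, 0.56), ('wrist', [463.0, 192.0], 1700, 1777, 0.69)]
```

View pics/s4.png

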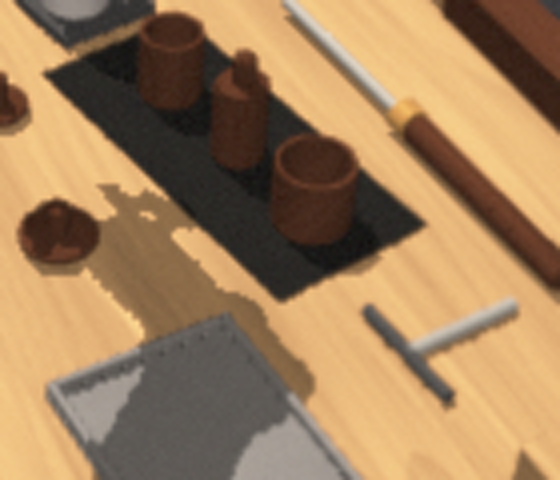

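The side crop shows the small box closed with its lid level and flush at (240,110). The medium box at (170,60) and the large at (315,190) are still open. Next is the medium lid.

```bash
python3 -m crank '[[[0.5,-0.04,1,0],[0.5,0,1,0],[0,0,1,0],[0,0,1,0],[0,0,1,0],[0,0,0.7,0],[0,0,0.5,0],[0,0,0,0],[0,0,0,0]]]'; python3 -m crank '[[[0,0,0,0],[0,0,0,0],[0,0,0,0],[0,0,0,0],[0,0,0,0],[0,0,0,0]]]' 1; python3 -m crank '[[[0,0,-0.5,0],[0,0,-1,0],[0,0,-1,0],[0,0,-1,0],[0,0,-1,0],[0,0,-1,0],[-1,0.7,0,0],[-1,0.7,0,0],[-1,0.7,0,0],[-0.5,0.7,0,0],[0,0.7,0,0],[0,0.7,0,0]]]'; python3 -m crank '[[[0,0.7,0,0],[0,0.7,0,0],[0,0.2,0,0],[0,0,0,0],[0,0,0,0],[0,0,0,0]]]'; python3 - <<'E'
from h import *
print(tcp())
locate("box_medium",3,("wrist",),near=(608,155));locate("box_medium",3,("wrist",),near=(608,155))
E
```

```text
clock: 41.55
eef_pos: [462.7, 193.8, 17.2]
tool_rot: [-3.14, 0.001, 1.571]
force: [-0.2, 0.0, -0.5]
width: 42.7
gripper_force: 0.0
clock: 42.05
eef_pos: [463.8, 194.4, 18.7]
tool_rot: [3.14, -0.001, 1.571]
force: [-1.2, -0.1, 6.8]
width: 17.6
gripper_force: 59.1
clock: 43.05
eef_pos: [568.8, 105.1, 155.7]
tool_rot: [3.141, 0.0, 1.569]
force: [0.6, 1.7, -0.1]
width: 17.9
gripper_force: 58.7
clock: 43.55
eef_pos: [606.5, 106.8, 154.9]
tool_rot: [-3.14, -0.0, 1.571]
force: [-0.7, -0.1, -0.4]
width: 17.7
gripper_force: 58.7
(array([607.21783805, 106.81434836, 155.1445331 ]), array([0.35322792, 0.03665327, 0.06068812]))
box_medium [608.4 156. ] [('wrist', [608.0, 156.0], 3282, 3430, 0.73)]
box_medium [608.3 156.4] [('wrist', [608.0, 156.0], 3441, 3439, 0.74)]
```

```bash
python3 -m crank '[[[1,0.05,0,0],[1,0,0,0],[0.05,0,1,0],[0,0,1,0],[0,0,0.5,0],[0,0,0,0],[0,0,0,0]]]'; python3 - <<'E'
from h import *
print(tcp())
E
python3 -m crank '[[[0,0,0.1,0],[0,0,0.1,0],[0,0,0.1,0],[0,0,0.06,0],[0,0,0,0]]]'
```

```text
clock: 44.63
eef_pos: [609.1, 157.1, 92.3]
tool_rot: [-3.141, 0.001, 1.57]
force: [1.0, -0.8, 0.0]
width: 17.5
gripper_force: 58.7
(array([610.23322801, 157.53395993,  93.78584629]), array([0.20155875, 0.22067416, 0.26216288]))
clock: 45.35
eef_pos: [608.9, 157.8, 82.9]
tool_rot: [-3.141, 0.0, 1.571]
force: [0.2, 1.3, -0.8]
width: 17.8
gripper_force: 58.7
```

```bash
python3 -m crank '[[[0,0,0.08,0],[0,0,0.08,0],[0,0,0,0],[0,0,0,0]]]'
```

```text
clock: 45.68
eef_pos: [609.6, 157.9, 80.8]
tool_rot: [3.141, -0.001, 1.571]
force: [-2.9, 0.4, 7.7]
width: 17.8
gripper_force: 59.7
```

```bash
python3 -m crank '[[[0,0,0.04,0],[0,0,0,0]]]';python3 -m crank '[[[0,0,0,0],[0,0,0,0],[0,0,0,0],[0,0,-1,0],[0,0,-1,0],[0,0,-1,0],[0,-1,-0.5,0],[-1,-1,0,0],[-1,-1,0,0],[-1,-1,0,0],[-1,-1,0,0],[-1,-1,0,0]]]' 0; python3 -m crank '[[[-1,-0.4,0,0],[-0.2,0,0,0],[0,0,0,0],[0,0,0,0]]]'; python3 - <<'E'
from h import *
print(tcp())
locate("lid_large",0,("top","side","wrist"),near=(449,26))
locate("lid_medium",62,("top","side"),near=(608,157))
locate("box_large",3,("top","side"),near=(640,-30))
E
```

```text
clock: 45.85
eef_pos: [609.7, 157.9, 80.7]
tool_rot: [3.141, -0.001, 1.571]
force: [-4.5, -0.7, 15.3]
width: 17.5
gripper_force: 60.4
clock: 46.85
eef_pos: [457.9, 31.9, 165.9]
tool_rot: [3.142, 0.0, 1.572]
force: [-0.2, -0.3, 0.4]
width: 42.9
gripper_force: 0.0
clock: 47.18
eef_pos: [450.2, 3.2, 166.1]
tool_rot: [3.141, -0.0, 1.571]
force: [1.4, -0.1, -0.0]
width: 42.7
gripper_force: 0.0
(array([449.96309113,   3.88685886, 165.85671336]), array([0.24598346, 0.152234  , 0.05302838]))
lid_large [448.9  27.1] [('side', [451.0, 25.0], 225, 280, 0.47), ('wrist', [449.0, 27.0], 2487, 2592, 0.88)]
lid_medium [610.3 153.4] [('top', [608.0, 155.0], 206, 217, 0.49), ('side', [613.0, 153.0], 134, 177, 0.73)]
box_large [640.6 -33.4] [('top', [637.0, -34.0], 326, 352, 0.9), ('side', [645.0, -30.0], 503, 538, 0.62)]
```

```bash
python3 -m crank '[[[0.5,-0.04,1,0],[0.42,0,1,0],[0,0,1,0],[0,0,1,0],[0,0,1,0],[0,0,0.6,0],[0,0,0.32,0],[0,0,0,0],[0,0,0,0]]]'; python3 -m crank '[[[0,0,0,0],[0,0,0,0],[0,0,0,0],[0,0,0,0],[0,0,0,0],[0,0,0,0]]]' 1; python3 -m crank '[[[0,0,-0.5,0],[0,0,-1,0],[0,0,-1,0],[0,0,-1,0],[0,0,-1,0],[0,0,-1,0],[-0.5,0.9,0,0],[-0.5,0.9,0,0],[-0.5,0.9,0,0],[-0.5,0.9,0,0],[-0.5,0.9,0,0],[-0.5,0.9,0,0]]]'; python3 -m crank '[[[-0.5,0.9,0,0],[-0.5,0.9,0,0],[-0.2,0.44,0,0],[0,0,0,0],[0,0,0,0],[0,0,0,0]]]'; python3 - <<'E'
from h import *
print(tcp())
locate("box_large",3,("wrist",),near=(640,-31));locate("box_large",3,("wrist",),near=(640,-31))
E
```

```text
clock: 48.93
eef_pos: [448.2, 25.6, 17.8]
tool_rot: [-3.141, 0.001, 1.571]
force: [-0.3, -0.7, 0.1]
width: 42.8
gripper_force: 0.0
clock: 49.43
eef_pos: [448.9, 25.9, 19.0]
tool_rot: [3.14, -0.001, 1.571]
force: [-1.1, -0.1, 7.5]
width: 17.4
gripper_force: 59.1
clock: 50.43
eef_pos: [584.0, -49.7, 155.8]
tool_rot: [-3.141, 0.0, 1.571]
force: [0.5, -0.2, -1.2]
width: 17.9
gripper_force: 58.9
clock: 50.93
eef_pos: [638.1, -78.5, 155.3]
tool_rot: [-3.14, -0.001, 1.571]
force: [0.3, 0.8, -0.2]
width: 17.6
gripper_force: 58.8
(array([638.61036389, -78.35229934, 155.64024898]), array([0.30866219, 0.13493036, 0.10265859]))
box_large [640.  -31.4] [('wrist', [640.0, -31.0], 4403, 4517, 0.79)]
box_large [640.1 -31.5] [('wrist', [640.0, -31.0], 4463, 4521, 0.57)]
```

```bash
python3 -m crank '[[[1,0.05,0,0],[0.85,0,0,0],[0,0,1,0],[0,0,1,0],[0,0,0.65,0],[0,0,0,0],[0,0,0,0]]]'; python3 - <<'E'
from h import *
print(tcp())
E
python3 -m crank '[[[0,0,0.1,0],[0,0,0.1,0],[0,0,0.1,0],[0,0,0.06,0],[0,0,0,0]]]';  python3 -m crank '[[[0,0,0.08,0],[0,0,0.08,0],[0,0,0,0],[0,0,0,0]]]'
```

```text
clock: 52.02
eef_pos: [640.1, -33.0, 88.8]
tool_rot: [-3.14, 0.0, 1.571]
force: [0.7, -0.6, -0.2]
width: 17.8
gripper_force: 58.8
(array([641.43840321, -33.26140688,  90.54180296]), array([0.22604371, 0.13958619, 0.31291323]))
clock: 52.73
eef_pos: [640.2, -32.8, 79.7]
tool_rot: [-3.141, -0.0, 1.571]
force: [0.6, 0.1, -0.5]
width: 17.7
gripper_force: 58.8
clock: 53.07
eef_pos: [640.5, -32.9, 76.2]
tool_rot: [-3.141, -0.0, 1.571]
force: [-0.1, 0.5, -0.4]
width: 17.9
gripper_force: 58.8
```

```bash
python3 -m crank '[[[0,0,0.08,0],[0,0,0.08,0],[0,0,0,0],[0,0,0,0]]]'
```

```text
clock: 53.4
eef_pos: [640.7, -32.9, 76.0]
tool_rot: [3.14, -0.002, 1.571]
force: [-7.5, 0.9, 24.7]
width: 17.6
gripper_force: 61.5
```

```bash
python3 -m crank '[[[0,0,0,0],[0,0,0,0],[0,0,0,0],[0,0,-0.2,0],[0,0,0,0],[0,0,0,0],[0,0,0,0]]]' -1; python3 - <<'E'
from h import *
print(tcp(4))
save(ctrl.get_image("side"),"s5",(170,290,230,370),4)
E
```

```text
clock: 53.98
eef_pos: [640.6, -32.9, 77.2]
tool_rot: [-3.141, 0.0, 1.571]
force: [0.2, -0.4, 0.1]
width: 85.6
gripper_force: 0.0
(array([640.47971677, -32.85898601,  77.11372429]), array([0.00950555, 0.0055426 , 0.01399051]))
```

View pics/s5.png

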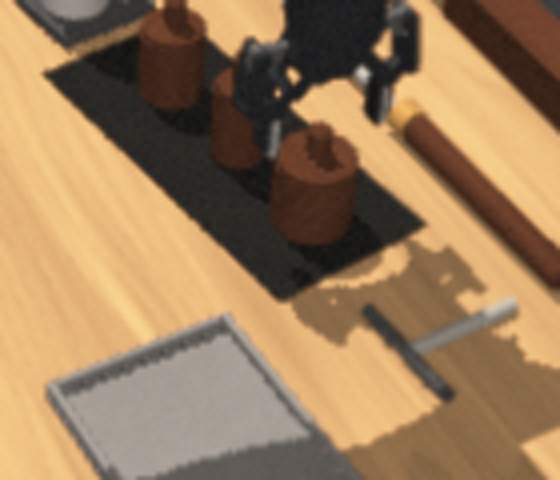

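The side crop shows all three boxes closed with their lids flush: medium (172,50), small (235,115) and large (315,185). I'll regrip the large box by its body.

```bash
python3 -m crank '[[[0,0,0.6,0],[0,0,0.6,0],[0,0,0.4,0],[0,0,0.26,0],[0,0,0,0],[0,0,0,0]]]'; python3 -m crank '[[[0,0,0,0],[0,0,0,0],[0,0,0,0],[0,0,0,0],[0,0,0,0],[0,0,0,0],[0,0,0,0]]]' 1; python3 -m crank '[[[0,0,-0.5,0],[0,0,-1,0],[0,0,-1,0],[0,0,-1,0],[0,0,-1,0],[0,0,-1,0],[0,0,-0.5,0],[0,0,0,0]]]'
```

```text
clock: 54.73
eef_pos: [640.5, -33.0, 30.7]
tool_rot: [-3.141, 0.0, 1.571]
force: [0.4, -0.1, 0.5]
width: 85.6
gripper_force: 0.0
clock: 55.32
eef_pos: [641.3, -33.1, 32.3]
tool_rot: [3.14, 0.0, 1.571]
force: [-1.4, 0.0, 5.1]
width: 65.0
gripper_force: 66.5
clock: 55.98
eef_pos: [642.5, -33.4, 184.5]
tool_rot: [3.135, 0.0, 1.571]
force: [0.8, 0.5, -2.4]
width: 64.7
gripper_force: 67.3
```

```bash
python3 -m crank '[[[-0.7,-0.34,0,0],[-0.95,-0.46,0,0],[-0.95,-0.46,0,0],[-0.95,-0.46,0,0],[-0.95,-0.46,0,0],[-0.95,-0.46,0,0],[-0.95,-0.46,0,0],[-0.95,-0.46,0,0],[-0.95,-0.46,0,0],[-0.95,-0.46,0,0],[-0.95,-0.46,0,0],[-0.95,-0.46,0,0]]]'; python3 -m crank '[[[-0.95,-0.46,0,0],[-0.95,-0.46,0,0],[-0.95,-0.46,0,0],[-0.28,-0.16,0.5,0],[0,0,1,0],[0,0,1,0],[0,0,1,0],[0,0,1,0],[0,0,0.7,0],[0,0,0.4,0],[0,0,0.1,0],[0,0,0,0]]]'
```

```text
clock: 56.98
eef_pos: [504.2, -311.9, 179.2]
tool_rot: [-3.139, -0.002, 1.571]
force: [0.5, -0.2, -2.2]
width: 64.9
gripper_force: 67.2
clock: 57.98
eef_pos: [466.1, -388.6, 36.9]
tool_rot: [-3.139, -0.003, 1.571]
force: [0.0, -0.3, -2.1]
width: 65.2
gripper_force: 66.7
```

```bash
python3 -m crank '[[[0,0,0.06,0],[0,0,0.04,0],[0,0,0,0],[0,0,0,0]]]'
```

```text
clock: 58.32
eef_pos: [467.4, -389.9, 36.2]
tool_rot: [3.141, 0.0, 1.571]
force: [0.7, 0.8, 1.4]
width: 64.9
gripper_force: 67.1
```

```bash
python3 -m crank '[[[0,0,0.03,0],[0,0,0,0]]]'; python3 -m crank '[[[0,0,0,0],[0,0,0,0],[0,0,0,0],[0,0,0,0],[0,0,-1,0],[0,0,-1,0],[0,0,-1,0],[0,0,-1,0],[0,0,-1,0],[0,0,-1,0],[1,0.39,0,0],[1,0.39,0,0]]]' -1; python3 -m crank '[[[1,0.39,0,0],[1,0.39,0,0],[1,0.39,0,0],[1,0.39,0,0],[1,0.39,0,0],[1,0.39,0,0],[1,0.39,0,0],[1,0.39,0,0],[1,0.39,0,0],[1,0.39,0,0],[1,0.39,0,0],[1,0.39,0,0]]]';python3 -m crank '[[[1,0.39,0,0],[1,0.39,0,0],[0,0,0,0],[0,0,0,0]]]'; python3 - <<'E'
from h import *
print(tcp(4))
locate("box_large",7,("top","side"),near=(467,-390))
locate("box_small",3,("wrist","side"),near=(624,60));locate("lid_small",67,("wrist",),near=(624,60))
save(ctrl.get_image("wrist"),"w6")
E
```

```text
clock: 58.48
eef_pos: [467.4, -389.9, 36.1]
tool_rot: [3.141, -0.0, 1.571]
force: [-1.7, 2.2, 9.0]
width: 64.8
gripper_force: 67.7
clock: 59.48
eef_pos: [486.8, -342.2, 187.2]
tool_rot: [3.138, 0.004, 1.567]
force: [0.1, 0.7, -0.4]
width: 85.5
gripper_force: 0.0
clock: 60.48
eef_pos: [603.9, -38.5, 185.0]
tool_rot: [3.142, 0.0, 1.571]
force: [0.9, -0.4, -0.2]
width: 85.6
gripper_force: 0.0
clock: 60.82
eef_pos: [623.4, 12.5, 184.4]
tool_rot: [-3.141, -0.0, 1.575]
force: [0.2, -0.5, -0.0]
width: 85.6
gripper_force: 0.0
(array([622.71984839,   9.0675067 , 184.99481397]), array([0.10006129, 0.76661842, 0.1762372 ]))
box_large [ 459.1 -389.5] [('top', [461.0, -362.0], 88, 408, 0.62), ('side', [453.0, -408.0], 343, 857, 0.92)]
box_small [626.5  77.8] [('wrist', [627.0, 79.0], 80, 2027, 0.72), ('side', [618.0, 47.0], 221, 334, 0.71)]
lid_small [623.6  59.2] [('wrist', [624.0, 59.0], 1820, 1854, 0.87)]
```

View pics/w6.png

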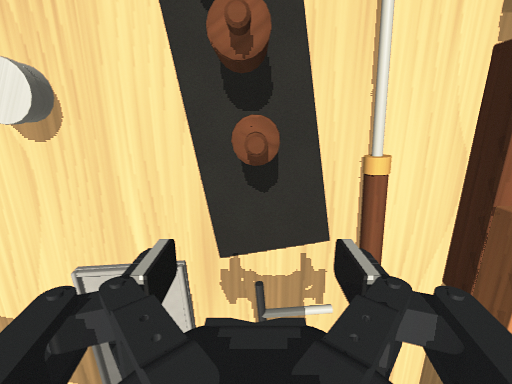

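The wrist view shows the closed small box at (256,142) and the closed medium box at (238,30), both seated.

```bash
python3 -m crank '[[[1,0.03,0,0],[1,0,0,0],[0.03,0,1,0],[0,0,1,0],[0,0,1,0],[0,0,1,0],[0,0,1,0],[0,0,0.5,0],[0,0,0.3,0],[0,0,0,0],[0,0,0,0]]]'; python3 -m crank '[[[0,0,0,0],[0,0,0,0],[0,0,0,0],[0,0,0,0],[0,0,0,0],[0,0,0,0],[0,0,0,0],[0,0,0,0],[0,0,0,0]]]' 1; python3 -m crank '[[[0,0,-0.5,0],[0,0,-1,0],[0,0,-1,0],[0,0,-1,0],[0,0,-1,0],[0,0,-1,0],[0,0,-0.3,0],[0,0,0,0]]]'
```

```text
clock: 62.48
eef_pos: [624.4, 60.6, 40.7]
tool_rot: [3.141, 0.0, 1.571]
force: [0.7, -0.3, 0.9]
width: 84.9
gripper_force: 0.0
clock: 63.23
eef_pos: [624.5, 61.0, 41.5]
tool_rot: [3.14, -0.001, 1.571]
force: [-0.8, 0.5, 5.6]
width: 44.7
gripper_force: 60.9
clock: 63.9
eef_pos: [625.3, 60.8, 188.0]
tool_rot: [3.137, -0.001, 1.571]
force: [0.0, 0.6, -0.2]
width: 44.5
gripper_force: 61.3
```

```bash
python3 -m crank '[[[-0.7,-0.32,0,0],[-0.95,-0.43,0,0],[-0.95,-0.43,0,0],[-0.95,-0.43,0,0],[-0.95,-0.43,0,0],[-0.95,-0.43,0,0],[-0.95,-0.43,0,0],[-0.95,-0.43,0,0],[-0.95,-0.43,0,0],[-0.95,-0.43,0,0],[-0.95,-0.43,0,0],[-0.95,-0.43,0,0]]]'; python3 -m crank '[[[-0.95,-0.43,0,0],[-0.95,-0.43,0,0],[-0.95,-0.43,0,0],[0,0,0.5,0],[0,0,1,0],[0,0,1,0],[0,0,1,0],[0,0,1,0],[0,0,0.6,0],[0,0,0.3,0],[0,0,0.1,0],[0,0,0,0]]]';  python3 -m crank '[[[0,0,0.06,0],[0,0,0,0],[0,0,0,0],[0,0,0,0]]]'
```

```text
clock: 64.9
eef_pos: [496.1, -218.3, 183.7]
tool_rot: [-3.139, -0.001, 1.571]
force: [0.2, -0.8, -1.7]
width: 44.4
gripper_force: 61.4
clock: 65.9
eef_pos: [464.6, -288.9, 47.0]
tool_rot: [-3.14, -0.001, 1.571]
force: [-0.2, 0.2, -0.5]
width: 44.9
gripper_force: 61.4
clock: 66.23
eef_pos: [465.9, -289.3, 46.7]
tool_rot: [3.14, 0.001, 1.571]
force: [0.3, 0.3, -0.8]
width: 44.8
gripper_force: 61.4
```

```bash
python3 -m crank '[[[0,0,0.05,0],[0,0,0.04,0],[0,0,0,0],[0,0,0,0]]]'
```

```text
clock: 66.57
eef_pos: [465.9, -289.5, 45.4]
tool_rot: [3.14, 0.0, 1.571]
force: [-2.1, 1.3, 12.9]
width: 44.5
gripper_force: 62.6
```

```bash
python3 -m crank '[[[0,0,0,0],[0,0,0,0],[0,0,0,0],[0,0,0,0],[0,0,-1,0],[0,0,-1,0],[0,0,-1,0],[0,0,-1,0],[0,0,-1,0],[0,0,-0.7,0],[0.99,0.36,0,0],[0.99,0.36,0,0]]]' -1; python3 -m crank '[[[0.99,0.36,0,0],[0.99,0.36,0,0],[0.99,0.36,0,0],[0.99,0.36,0,0],[0.99,0.36,0,0],[0.99,0.36,0,0],[0.99,0.36,0,0],[0.99,0.36,0,0],[0.99,0.36,0,0],[0.99,0.36,0,0],[0.99,0.36,0,0],[0.99,0.36,0,0]]]';python3 -m crank '[[[0.99,0.36,0,0],[0.99,0.33,0,0],[0,0,0,0],[0,0,0,0]]]'; python3 - <<'E'
from h import *
print(tcp(4))
locate("lid_medium",62,("wrist","side"),near=(608,156))
locate("lid_medium",62,("wrist",),near=(608,156))
locate("lid_large",61,("top","side"),near=(467,-390));locate("lid_small",71,("top","side"),near=(465,-290))
save(ctrl.get_image("side"),"s7",(170,384,150,400),2.5)
E
```

```text
clock: 67.57
eef_pos: [483.6, -241.2, 187.8]
tool_rot: [3.139, 0.002, 1.567]
force: [-0.2, -0.4, -0.0]
width: 84.9
gripper_force: 0.0
clock: 68.57
eef_pos: [591.4, 58.8, 186.0]
tool_rot: [-3.141, 0.0, 1.571]
force: [-0.1, -1.1, -0.4]
width: 85.1
gripper_force: 0.0
clock: 68.9
eef_pos: [608.4, 109.0, 185.5]
tool_rot: [-3.141, -0.0, 1.575]
force: [0.8, -0.5, 0.7]
width: 85.2
gripper_force: 0.0
(array([608.1521937 , 105.8528532 , 186.11737225]), array([0.04610142, 0.69455764, 0.21909096]))
lid_medium [609.9 155.7] [('wrist', [610.0, 156.0], 2615, 2667, 0.63), ('side', [613.0, 154.0], 158, 175, 0.42)]
lid_medium [609.9 155.8] [('wrist', [610.0, 156.0], 2625, 2652, 0.82)]
lid_large [ 468.2 -390.8] [('top', [467.0, -390.0], 307, 317, 0.67), ('side', [469.0, -391.0], 494, 517, 0.63)]
lid_small [ 470.  -292.7] [('side', [470.0, -293.0], 241, 247, 0.8)]
```

View pics/s7.png

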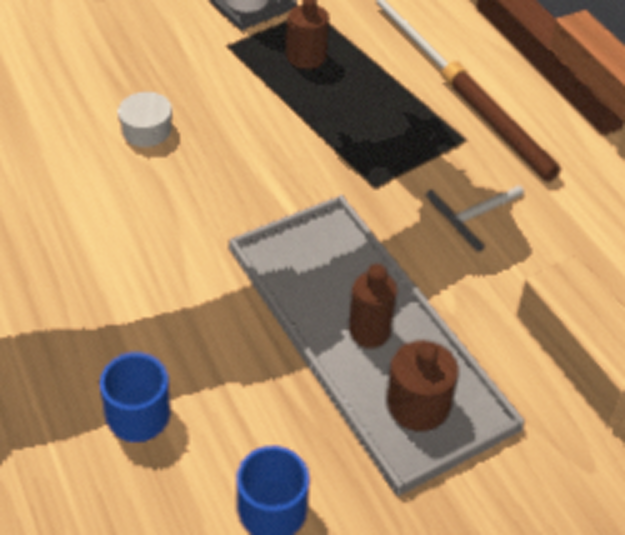

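The side crop shows the small box (373,305) and the large box (422,385) closed and upright in the tray, and the medium box closed on the mat at (307,38).

```bash
python3 -m crank '[[[1,0.05,0,0],[1,0,0,0],[0,0,1,0],[0,0,1,0],[0,0,1,0],[0,0,1,0],[0,0,1,0],[0,0,0.6,0],[0,0,0.4,0],[0,0,0,0],[0,0,0,0]]]'; python3 -m crank '[[[0,0,0,0],[0,0,0,0],[0,0,0,0],[0,0,0,0],[0,0,0,0],[0,0,0,0],[0,0,0,0],[0,0,0,0]]]' 1; python3 -m crank '[[[0,0,-0.5,0],[0,0,-1,0],[0,0,-1,0],[0,0,-1,0],[0,0,-1,0],[0,0,-1,0],[0,0,-0.5,0],[0,0,0,0]]]'
```

```text
clock: 70.77
eef_pos: [610.0, 156.7, 36.4]
tool_rot: [3.141, 0.0, 1.571]
force: [0.3, -0.3, 0.1]
width: 85.6
gripper_force: 0.0
clock: 71.43
eef_pos: [610.7, 157.2, 38.1]
tool_rot: [3.139, -0.001, 1.571]
force: [-0.7, -0.1, 4.7]
width: 53.9
gripper_force: 63.6
clock: 72.1
eef_pos: [611.8, 156.9, 190.1]
tool_rot: [3.135, -0.002, 1.571]
force: [0.5, -0.3, -1.7]
width: 54.1
gripper_force: 63.5
```

```bash
python3 -m crank '[[[-0.6,-0.2,0,0],[-0.95,-0.41,0,0],[-0.95,-0.41,0,0],[-0.95,-0.41,0,0],[-0.95,-0.41,0,0],[-0.95,-0.41,0,0],[-0.95,-0.41,0,0],[-0.95,-0.41,0,0],[-0.95,-0.41,0,0],[-0.95,-0.41,0,0],[-0.95,-0.41,0,0],[-0.95,-0.41,0,0]]]'; python3 -m crank '[[[-0.95,-0.41,0,0],[-0.95,-0.41,0,0],[-0.95,-0.41,0,0],[0,0,0.5,0],[0,0,1,0],[0,0,1,0],[0,0,1,0],[0,0,1,0],[0,0,0.7,0],[0,0,0.4,0],[0,0,0.1,0],[0,0,0,0]]]';  python3 -m crank '[[[0,0,0.06,0],[0,0,0.05,0],[0,0,0,0],[0,0,0,0]]]'
```

```text
clock: 73.1
eef_pos: [489.4, -120.7, 184.8]
tool_rot: [-3.138, -0.0, 1.571]
force: [0.5, 0.8, -1.3]
width: 53.8
gripper_force: 63.4
clock: 74.1
eef_pos: [459.1, -190.7, 42.9]
tool_rot: [-3.138, -0.001, 1.57]
force: [-0.7, -0.2, -2.6]
width: 53.9
gripper_force: 63.5
clock: 74.43
eef_pos: [460.7, -191.1, 42.0]
tool_rot: [3.142, 0.0, 1.571]
force: [-2.4, -0.2, 8.6]
width: 53.6
gripper_force: 64.5
```

```bash
python3 -m crank '[[[0,0,0,0],[0,0,0,0],[0,0,0,0],[0,0,0,0],[0,0,-1,0],[0,0,-1,0],[0,0,-1,0],[0,0,-1,0],[0,0,-1,0],[0,0,-1,0],[0,0,-1,0],[0,0,0,0]]]' -1; python3 -m crank '[[[1,0,0,0],[1,0,0,0],[1,0,0,0],[1,0,0,0],[1,0,0,0],[1,0,0,0],[1,0,0,0],[1,0,0,0],[1,0,0,0],[0,0,0,0],[0,0,0,0]]]'; python3 - <<'E'
from h import *
for k,z in(("large",61),("small",71),("medium",66)): locate("lid_"+k,z,near=(465,-290),rng=160)
a=ctrl.get_image("side")["img"][150:384,130:400];b=ctrl.get_image("top")["img"][130:290,280:430]
a=cv2.resize(a,(460,400));b=cv2.resize(b,(340,400));cv2.imwrite("pics/f.png",np.hstack([a,b])[:,:,::-1])
E
```

```text
clock: 75.43
eef_pos: [463.7, -192.2, 220.0]
tool_rot: [3.134, 0.003, 1.571]
force: [0.5, -0.2, -0.9]
width: 85.5
gripper_force: 0.0
clock: 76.35
eef_pos: [461.0, 35.7, 215.5]
tool_rot: [-3.141, 0.0, 1.575]
force: [0.2, 0.0, -0.2]
width: 85.3
gripper_force: 0.0
lid_large [ 468.2 -389.6] [('top', [466.0, -388.0], 319, 319, 0.85), ('side', [469.0, -390.0], 480, 517, 0.94)]
lid_small [ 469.2 -291.4] [('side', [469.0, -291.0], 237, 246, 0.68)]
lid_medium [ 450.1 -284. ] [('top', [458.0, -195.0], 191, 228, 0.6), ('side', [429.0, -358.0], 4497, 335, 0.51)]
```

View pics/f.png

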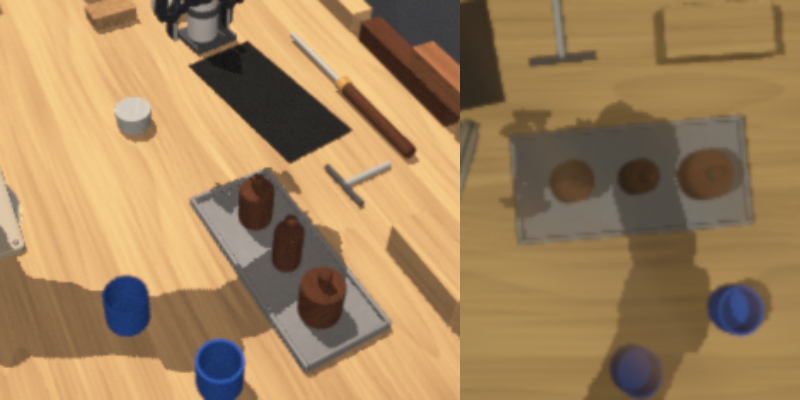

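All three boxes are closed and upright in the tray, at (256,203), (288,245) and (322,297) in the left half. The robot is clear of everything, so I'm handing in.

```bash
python3 -c "
from cell import ctrl
print(ctrl.finish_job())"
```

```text
the job is handed in; nothing more can be done
None
```

All three boxes were stood on the mat, blown off with the cap pressed onto its stop and released, closed with their own lids pushed home, and stood upright in the tray; the job was handed in at about 76 s, and no verdict came back.

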